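# Hold the chopper lid at pulse

### The arm

A 6-joint arm with a two-finger parallel gripper is mounted at the origin on the work surface; the furniture and walls round the work are solid. World frame = base frame: x ahead of the robot, y to its left, z up, the work surface at z = 0. Lengths are in mm, angles in rad, forces in N, time in s.
With the tool pointing down it reaches from about 300 to 775 mm from the base axis. Payload 14.6 kg.
Tool frame: the origin (TCP) lies between the finger pads, 19 mm behind the fingertips; this is the grasp point; z points along the fingers, y is the direction in which the jaws open and shut (so a half turn about z gives the same grasp; the last joint's range is limited). The gripper opens to 94 mm and grips with 3 to 60 N. Pads are 16 mm wide; open, the fingers measure 119 mm over their backs; the gripper's body (75 mm by 177 mm) begins 78 mm behind the grasp point.
Start: joints at [1.256, 0.3, 1.521, -0, 1.321, -0.067], TCP at [134.897, 533.19, 224.246] pointing down, gripper open.
Joint ranges: [-3.03, 3.03], [-0.79, 2.21], [0.23, 2.52], [-1.04, 4.18], [0, 3.07], [-2.55, 2.55]. Speed limits (rad/s): [2.22, 2.22, 2.57, 3.14, 3.14, 3.14].

### API

Orientations are given as [roll, pitch, yaw] about the fixed x, y, z axes, in that order (R = Rz(yaw) Ry(pitch) Rx(roll)).
In Python, from cell import monitor, vision, order gives the robot as it stands.
- The arm moves only by the shell command python3 -m jog 'ROWS' [FORCE]. ROWS is JSON, a list of rows, each a list of 7 numbers: the shift along the tool's x, y, z in cm, then the turn, a rotation vector about the tool's x, y, z in rad, then the opening in per cent of the stroke, from 0 (shut) to 100 (fully open). In form: [[tx, ty, tz, rx, ry, rz, jaw], ...]. A call has 1 to 8 rows; each row shifts and turns the commanded pose from where the row before left it, along the tool's axes as they then stand; what a row does not reach is not made up. A row lasts 1/10 s, in which the tool goes at most 50 mm and 8.59 degrees, less where a joint would pass 70% of its speed; a pose out of reach is approached as far as the arm can. A call is refused whole if a number of a shift passes 5 or a number of a turn 0.15, either way. A call with a gripper value outside its range is refused whole. The fingers move at their own pace and stop on an object; FORCE is the grip in N (left out, the last holds). Time passes only in rows, so rows that do not move let the fingers close. It gives the time, the measured TCP pose, the force and the opening at its end, in the units of the state.
- monitor.read_state(): the state, without advancing time (a new reading comes with each control period).
- vision.camera(name): name is "side" or "top" or "wrist"; returns a dict with "color" (480x640x3 uint8, blue, green, red), "fx", "fy", "cx", "cy" (pixels), "cam_to_world" (4x4, takes a point from camera to world coordinates); the wrist camera has in their place "tool_from_camera" (4x4, takes a point from camera to tool coordinates, whose origin is the TCP and whose axes are the flange's). Camera axes: x right, y down, z forward; pixel columns grow to the right and rows downward; lengths in mm; the calibration is good to about 2 mm. A picture is of the moment at which its call begins: read the wrist's pose just before it. There is no depth.
- order.sign_off(): hands the job in, once; it reports no verdict.
The state is a dict: "clock": time; "joints": joint angles; "qd": joint speeds; "effort": joint torques, N m; "eef_pos": TCP position; "eef_rot": TCP orientation; "wrist_force": force on the tool from outside, world axes, zero at the start; "moment": the same for the moment, N m; "finger_gap": finger opening in mm.
Only numpy, scipy, OpenCV 4.12 (cv2) and the standard library are available. Lean on these libraries where they do the work, as an engineer would, in place of code of your own. Each camera call takes 0.05 s, during which the arm holds its last target.

### The job

One of the two mini chopper bases is open and the other is closed with its plain round cap. Take the lid with the grip bar, lower it lugs-first through the slots of the open base until it sits fully down, then twist it clockwise half way to the lock, so that its pointers stand at the round pulse dots, without going on into the lock click. Finish while still gripping it, holding it there against its return spring, and leave the capped base with its cap and the other things where they are.

Things in the scene. Friction and masses are not known exactly. Their poses are not given: they have to be found in the camera images.
- base_one: One of two identical chopper bases fixed to the worktop: steel drum, black collar, 108 mm diameter, 77 high; origin at the centre of its underside, z up. Mouth: 68 mm round hole in the collar top, flat ledge 62 mm above the origin carries the lid. Two lug slots at +x and -x, 18 mm wide, out to 41 mm radius. One base, either, is open at the start; the other has the cap in its mouth.
- base_two: The other base, the same as base_one; which stands farther off varies. Under the slotted rim (5 mm thick, underside z = 72) a channel runs clockwise from each slot; anticlockwise is blocked. Marks on the collar top, on both sides: one bar at the slot (insert), a dot 38 deg (0.66 rad) clockwise of it (pulse), a double bar 76 deg clockwise (lock).
- base_one_dot (a point): the pulse dot (6 mm raised steel disc) of base_one that lies 0.66 rad clockwise of the base's +x slot, on the collar top at 48 mm radius; its twin is a half turn away
- base_two_dot (a point): the pulse dot (6 mm raised steel disc) of base_two that lies 0.66 rad clockwise of the base's +x slot, on the collar top at 48 mm radius; its twin is a half turn away
- lid: loose grey bayonet lid, 0.09 kg; origin at the centre of its underside, z up. Skirt 64 mm diameter, z 0 to 17; lugs at +x and -x, 12 mm wide, z 1 to 7, out to 39 mm radius; flange 84 mm diameter, z 17 to 22; bar on top 46 mm along x, 12 thick, z 22 to 52; steel rim pointers over the lugs. Same after a half turn. Enters with x axes in line within 0.15 rad; seated, 62 mm above the base origin.
- lid_grip (a point): centre of the lid's grip bar, 44 mm above the lid's origin: a TCP here has the fingertips 3 mm above the flange
- cap: plain round cap, 62 mm in diameter, 15 mm high, no bar and no lugs, lying in the mouth of the closed base with its top flush with the collar; origin at the centre of its underside. To be left alone
- base_one_ring (a joint): angle (rad) of the sprung ring in base_one: 0 at rest; the lid turns freely about 0.1, then its lugs push the ring clockwise: ring = lid turn - 0.1 (0.56 at the pulse dot). The spring (0.11 N m there) turns the lid back if let go. Past 0.72 the lugs ride onto a sprung catch; by 1.2 it has clicked up behind them: locked.
- base_two_ring (a joint): the same ring in base_two (rad, clockwise positive, 0 at rest, 0.56 at the pulse dot)
- jam_jar: jam jar, 78 mm wide, 92 mm high, standing beyond the lid, between the two bases; origin at its foot; bystander
- garlic: garlic bulb, 60 mm, near the robot; origin at its underside; bystander
- spice_jar: slim spice jar, 41 mm wide, 105 mm high, left of the lid; origin at its foot; bystander

How it is judged:
By the outcome, as a careful person would: the job done as asked, in the order asked, and still so for the second after the job is handed in, while the arm keeps its last pose, push and grip.
It also fails if it takes over 40 s, if anything falls off the work surface, if the arm or the gripper's body presses on something with over 40 N, if the wrist force passes 120 N, or if a joint passes its speed limit or range.

## Working session

There is one attempt and no reset: what is moved stays moved. The work goes in short steps, Python scripts to look and compute and a shell command to move; the robot and the scene stay as the last step left them, time stands still between calls to the robot, and variables do not carry over. Pictures are saved under pics/ and viewed, and the job is handed in when it is done.

```bash
mkdir -p pics; ls; python3 - <<'E'
from cell import monitor, vision, order
import cv2,json,numpy as np
s=monitor.read_state();print(s)
for n in ["side","top"]:
    c=vision.camera(n);cv2.imwrite(f"pics/{n}0.png",c["color"]);print(n,c["fx"],c["fy"],c["cx"],c["cy"],np.round(c["cam_to_world"],4).tolist())
E
```

```text
pics
{'clock': 0.0, 'joints': array([ 1.25641450e+00,  3.00411379e-01,  1.52160738e+00, -1.10115525e-05,
        1.32065832e+00, -6.66010785e-02]), 'qd': array([ 0.00071321,  0.00017659, -0.00086832,  0.00149892, -0.00149239,
       -0.00214727]), 'effort': array([-1.59859087e-04, -5.31811202e+01, -3.52729833e+01,  7.08360784e-02,
        2.44013756e-02, -1.50647752e-04]), 'eef_pos': array([134.82027848, 532.97047115, 223.70794199]), 'eef_rot': array([-3.14050992e+00, -6.15283073e-05,  2.89381460e+00]), 'wrist_force': array([0.1190894 , 0.4803638 , 0.32160014]), 'moment': array([0.02676136, 0.0187567 , 0.00398431]), 'finger_gap': 94.30596222018893}
side 538.4717716271546 538.4717716271546 324.6935652546225 243.159212293418 [[-0.9716, -0.085, 0.2209, 288.0785], [-0.2364, 0.3987, -0.8861, 796.6763], [-0.0127, -0.9131, -0.4075, 522.138], [0.0, 0.0, 0.0, 1.0]]
top 568.9160114898436 568.9160114898436 319.6217978491193 218.4515647729126 [[-0.09, -0.9742, 0.207, 287.4302], [-0.9959, 0.0886, -0.0161, -168.6204], [-0.0027, -0.2077, -0.9782, 1114.3257], [0.0, 0.0, 0.0, 1.0]]
```

View pics/top0.png

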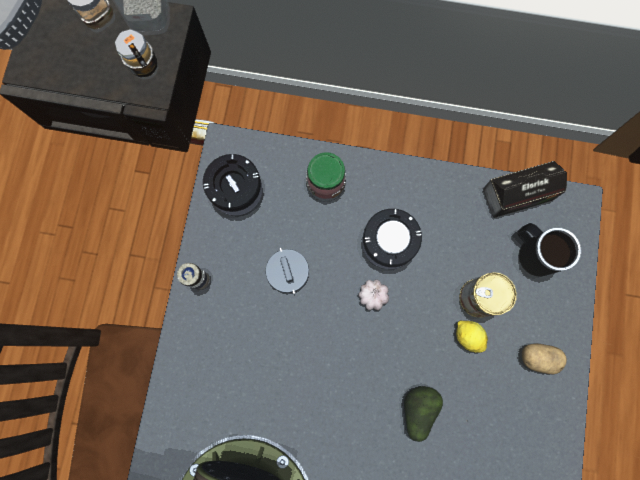

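View pics/side0.png

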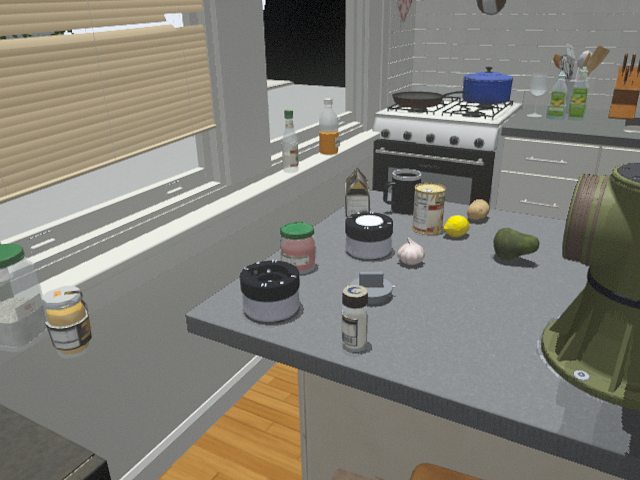

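The top view shows the open base at about (232,183), the capped base (white cap) at (393,238) and the lid at (287,271). I'll zoom in next.

```bash
cat > h.py <<'E'
import numpy as np,cv2
from cell import monitor,vision
from scipy.spatial.transform import Rotation as R
def ray(c,u,v,z,T=None):
    T=c["cam_to_world"] if T is None else T
    d=T[:3,:3]@np.array([(u-c["cx"])/c["fx"],(v-c["cy"])/c["fy"],1]);o=T[:3,3]
    return o+d*(z-o[2])/d[2]
def proj(c,p,T=None):
    T=c["cam_to_world"] if T is None else T
    q=T[:3,:3].T@(np.array(p)-T[:3,3]);return c["fx"]*q[0]/q[2]+c["cx"],c["fy"]*q[1]/q[2]+c["cy"]
def wristT(s,c):
    T=np.eye(4);T[:3,:3]=R.from_euler('xyz',s["eef_rot"]).as_matrix();T[:3,3]=s["eef_pos"]
    return T@c["tool_from_camera"]
E
python3 - <<'E'
from h import *
a=cv2.imread("pics/top0.png")
A=cv2.resize(a[140:220,190:290],None,fx=6,fy=6,interpolation=cv2.INTER_CUBIC);cv2.imwrite("pics/t_base.png",A)
A=cv2.resize(a[235:305,240:330],None,fx=6,fy=6,interpolation=cv2.INTER_CUBIC);cv2.imwrite("pics/t_lid.png",A)
c=vision.camera("top")
print(ray(c,232,178,77),ray(c,287,269,22),ray(c,393,232,77),ray(c,374,295,30),ray(c,192,272,105),ray(c,326,167,92))
E
```

```text
[599.99320923 -27.46809076  77.        ] [ 425.16446986 -114.98931766   22.        ] [ 469.10182731 -318.81208285   77.        ] [ 360.01718    -275.63947219   30.        ] [424.62477363  49.71537984 105.        ] [ 600.84898183 -206.15620465   92.        ]
```

View pics/t_base.png

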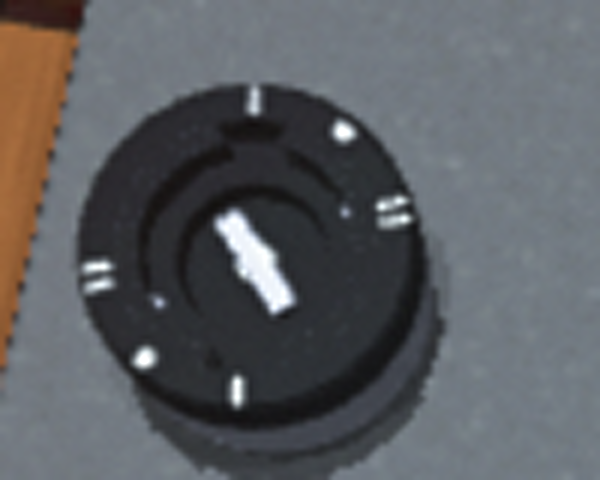

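View pics/t_lid.png

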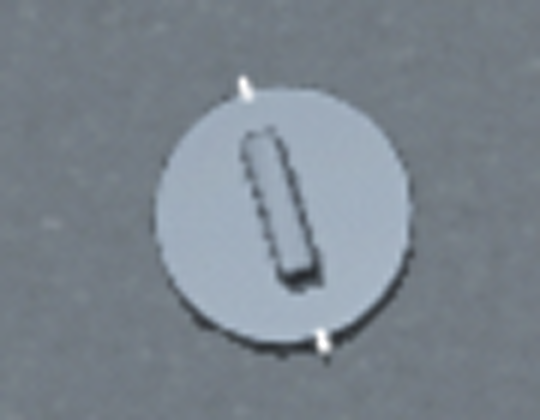

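```bash
python3 - <<'E'
from h import *
c=vision.camera("top")
f=lambda x,y,ox,oy,z: ray(c,ox+(x+.5)/6-.5,oy+(y+.5)/6-.5,z)[:2]
def pr(n,a,b):
    d=a-b;print(n,(a+b)/2,np.linalg.norm(d),np.arctan2(d[1],d[0]))
L=lambda x,y:f(x,y,240,235,20); B=lambda x,y:f(x,y,190,140,78)
pr("lid",L(245,88),L(323,341))
pr("ins",B(254,100),B(237,390));pr("dot",B(343,131),B(145,357));pr("lock",B(393,211),B(97,275))
s=monitor.read_state();print(s["eef_rot"])
E
```

```text
lid [ 423.18174894 -114.45722628] 85.66168653778645 0.21903792423948318
ins [595.64475434 -24.55376287] 94.75415292505917 -0.11410335406354978
dot [595.82355441 -24.2865282 ] 95.09352881151963 -0.7727384903765807
lock [595.89304347 -24.47443874] 94.91885732087947 -1.4395531446723038
[-3.14087717e+00 -4.65443993e-05  2.89383373e+00]
```

Base fit agrees across all three mark pairs: centre (595.8, -24.4), slot yaw -0.114. The lid is at (423, -114), yaw 0.219. I'll use the tool yaw 3.36 branch, which keeps joint 6 in range.

```bash
python3 -m jog '[[0,0,0,0,0,-0.117,100],[0,0,0,0,0,-0.117,100],[0,0,0,0,0,-0.117,100],[0,0,0,0,0,-0.116,100],[-0.4,-2,0,0,0,0,100],[-0.8,-3.9,0,0,0,0,100],[-0.8,-3.9,0,0,0,0,100],[-0.8,-3.9,0,0,0,0,100]]'; python3 -m jog '[[-0.8,-3.9,0,0,0,0,100],[-0.8,-3.9,0,0,0,0,100],[-0.8,-3.9,0,0,0,0,100],[-0.8,-3.9,0,0,0,0,100],[-0.8,-3.9,0,0,0,0,100],[-0.8,-3.9,0,0,0,0,100],[-0.8,-3.9,0,0,0,0,100],[-0.8,-3.9,0,0,0,0,100]]'
```

```text
clock: 1.0
eef_pos: [192.2, 404.1, 224.0]
eef_rot: [-3.141, -0.0, -2.922]
wrist_force: [1.6, -0.0, 0.7]
finger_gap: 93.8
clock: 1.8
eef_pos: [322.6, 113.4, 224.4]
eef_rot: [3.142, 0.001, -2.922]
wrist_force: [1.1, 0.7, -0.1]
finger_gap: 93.7
```

```bash
python3 -m jog '[[-0.8,-3.9,0,0,0,0,100],[-0.8,-3.9,0,0,0,0,100],[-0.8,-3.9,0,0,0,0,100],[-0.8,-3.9,0,0,0,0,100],[-0.8,-3.9,0,0,0,0,100],[-0.4,-3,0,0,0,0,100],[-0.4,-2.1,0,0,0,0,100],[0,0,0,0,0,0,100]]';python3 - <<'E'
from h import *
s=monitor.read_state();c=vision.camera("wrist");cv2.imwrite("pics/w1.png",c["color"])
np.savez("w1.npz",T=wristT(s,c));print(s["eef_pos"],s["eef_rot"],c["fx"],c["tool_from_camera"])
E
```

```text
clock: 2.6
eef_pos: [423.0, -116.5, 223.9]
eef_rot: [3.141, -0.001, -2.925]
wrist_force: [0.5, 0.3, -0.0]
finger_gap: 93.9
[ 423.01542448 -116.452399    223.85732504] [ 3.14141213e+00 -6.42735805e-04 -2.92473174e+00] 372.32166829051454 [[-3.94275710e-04 -9.59001372e-01 -2.83401153e-01  8.33604751e+01]
 [ 9.99999872e-01 -4.67949784e-04  1.92267477e-04 -8.23273572e-01]
 [-3.17002282e-04 -2.83401041e-01  9.59001434e-01 -1.60964841e+02]
 [ 0.00000000e+00  0.00000000e+00  0.00000000e+00  1.00000000e+00]]
```

View pics/w1.png

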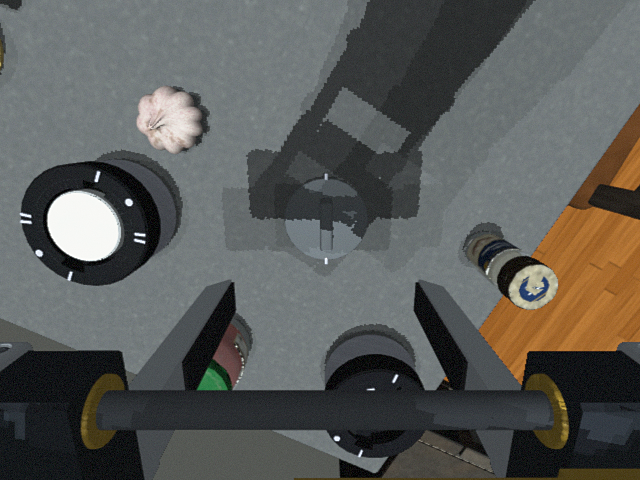

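The wrist view shows the lid pointers at (326,177) and (326,261), with the bar vertical and so aligned with tool x.

```bash
python3 - <<'E'
from h import *
c=vision.camera("wrist");T=np.load("w1.npz")["T"]
a=cv2.imread("pics/w1.png");cv2.imwrite("pics/w1z.png",cv2.resize(a[165:275,270:380],None,fx=5,fy=5,interpolation=cv2.INTER_CUBIC))
a,b=ray(c,326,177,20,T),ray(c,326,261,20,T);print((a+b)/2,np.linalg.norm(a-b),np.arctan2(*(a-b)[1::-1])+np.pi)
s=monitor.read_state();print(s["eef_pos"],s["eef_rot"])
E
```

```text
[ 425.00581707 -115.02261294   20.        ] 86.4718760345309 0.21773048631785574
[ 422.39659855 -114.55243419  223.9885905 ] [ 3.14108207e+00 -5.87763250e-04 -2.92315809e+00]
```

View pics/w1z.png

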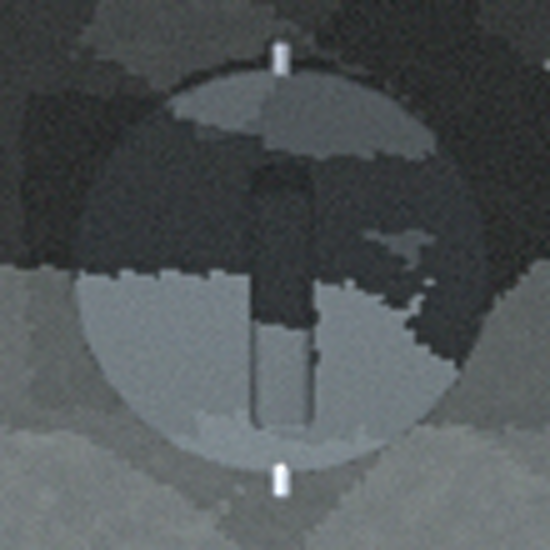

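```bash
python3 -m jog '[[-0.1,0,3.5,0,0,0,60],[-0.05,0,3.5,0,0,0,50],[0,0,3.5,0,0,0,50],[0,0,3.5,0,0,0,50],[0,0,2.5,0,0,0,50],[0,0,1.4,0,0,0,50],[0,0,0,0,0,0,50]]' 30; python3 -m jog '[[0,0,0,0,0,0,0],[0,0,0,0,0,0,0],[0,0,0,0,0,0,0],[0,0,0,0,0,0,0],[0,0,0,0,0,0,0]]' 30
```

```text
clock: 3.4
eef_pos: [423.1, -113.2, 44.0]
eef_rot: [3.14, -0.003, -2.921]
wrist_force: [0.3, 0.2, -0.2]
finger_gap: 47.2
clock: 3.9
eef_pos: [424.3, -114.5, 45.6]
eef_rot: [-3.141, 0.001, -2.922]
wrist_force: [-1.6, 1.0, 3.5]
finger_gap: 11.8
```

```bash
python3 -m jog '[[0,0,-1,0,0,0,0],[0,0,-3,0,0,0,0],[0,0,-4,0,0,0,0],[0,0,-4,0,0,0,0],[0,0,-3,0,0,0,0],[0,0,0,0,0,0,0]]' 50; python3 -m jog '[[-2.7,0.7,0,0,0,0,0],[-3.7,1,0,0,0,0,0],[-3.7,1,0,0,0,0,0],[-3.7,1,0,0,0,0,0],[-3.2,0.9,0,0,0,0,0],[-1.7,0.5,0,0,0,0.11,0],[0,0,0,0,0,0.11,0],[0,0,0,0,0,0.11,0]]'; python3 -m jog '[[0,0,0,0,0,0,0],[0,0,0,0,0,0,0]]'
python3 - <<'E'
from h import *
s=monitor.read_state();print(s["eef_pos"],s["eef_rot"],s["joints"],s["finger_gap"])
for n in ["wrist","side","top"]:
    s=monitor.read_state();c=vision.camera(n);cv2.imwrite(f"pics/{n}2.png",c["color"])
    if n=="wrist":np.savez("w2.npz",T=wristT(s,c))
E
```

```text
clock: 4.5
eef_pos: [425.4, -114.9, 199.6]
eef_rot: [-3.138, 0.006, -2.922]
wrist_force: [-0.2, 0.6, -1.2]
finger_gap: 11.4
clock: 5.3
eef_pos: [595.4, -23.5, 194.0]
eef_rot: [-3.142, -0.002, 3.027]
wrist_force: [-0.2, -0.1, -1.6]
finger_gap: 11.7
clock: 5.5
eef_pos: [595.3, -24.0, 194.8]
eef_rot: [-3.142, -0.001, 3.034]
wrist_force: [-0.7, -0.2, -0.4]
finger_gap: 12.0
[595.31529719 -24.00545785 194.80632339] [-3.14155896e+00 -8.34471296e-04  3.03396317e+00] [-1.01758717e-01  4.25999022e-01  1.41971632e+00 -2.99073044e-05
  1.29671196e+00 -1.56491747e+00] 12.047805706604612
```

View pics/wrist2.png

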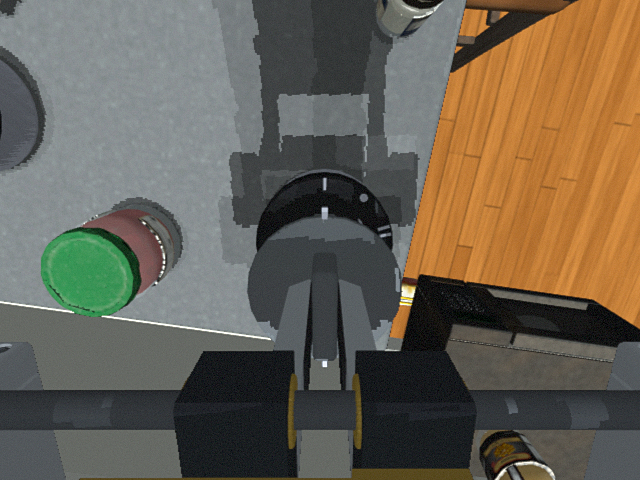

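View pics/side2.png

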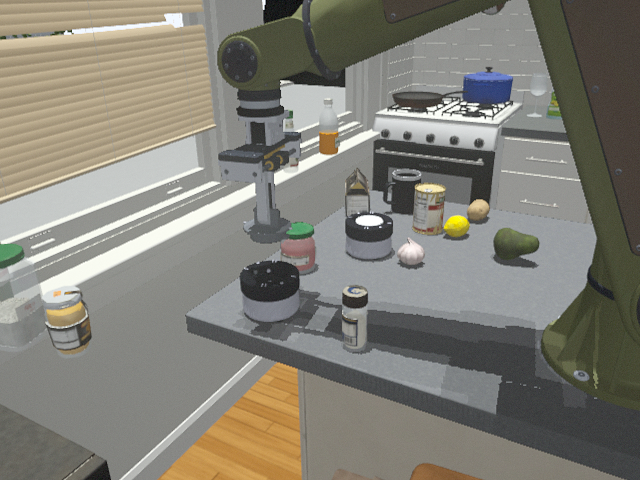

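Lid pointers at (325,213) and (324,363); the base's near insert bar at (325,184) and dot at (364,198). I'll compute the lid-in-tool offset and cross-check the base.

```bash
python3 - <<'E'
from h import *
c=vision.camera("wrist");T=np.load("w2.npz")["T"]
a=cv2.imread("pics/wrist2.png");cv2.imwrite("pics/w2z.png",cv2.resize(a[165:255,250:400],None,fx=5,fy=5,interpolation=cv2.INTER_CUBIC))
a,b=ray(c,325,213,194.8-25,T),ray(c,324,363,194.8-25,T);print((a+b)/2,np.linalg.norm(a-b),np.arctan2(*(b-a)[1::-1]))
for y in(-.114,):
  for dr in(0,-.66): 
    ang=y+np.pi+dr; print(proj(c,[595.8+48*np.cos(ang),-24.4+48*np.sin(ang),78],T))
E
```

```text
[596.03896901 -24.94347741 169.8       ] 88.135493312641 -0.11405878373079344
(np.float64(325.4650070963489), np.float64(181.55611257691544))
(np.float64(364.58261670317603), np.float64(195.2830152369936))
```

View pics/w2z.png

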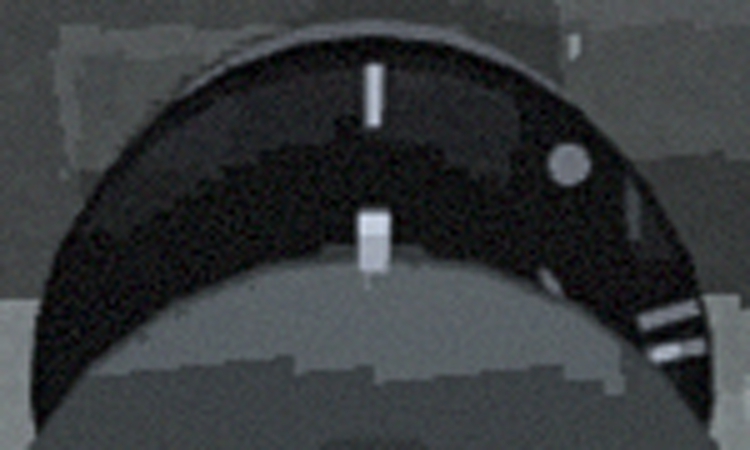

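```bash
python3 -m jog '[[-0.13,0,2,0,0,0,0],[0,0,2.5,0,0,0,0],[0,0,1.8,0,0,0,0],[0,0,0.4,0,0,0,0],[0,0,0,0,0,0,0]]'; python3 -m jog '[[0,0,0.3,0,0,0,0],[0,0,0.3,0,0,0,0],[0,0,0,0,0,0,0]]';python3 - <<'E'
from h import *
s=monitor.read_state();print(s["eef_pos"],s["eef_rot"],s["wrist_force"],s["moment"])
for n in ["wrist"]:
    c=vision.camera(n);cv2.imwrite(f"pics/{n}3.png",cv2.resize(c["color"][180:480,200:450],None,fx=2,fy=2))
E
```

```text
clock: 6.2
eef_pos: [596.8, -24.1, 128.2]
eef_rot: [-3.142, -0.001, 3.031]
wrist_force: [0.4, -0.1, 0.3]
finger_gap: 11.8
clock: 6.5
eef_pos: [596.9, -24.1, 122.4]
eef_rot: [-3.142, 0.0, 3.031]
wrist_force: [0.0, 0.2, -0.3]
finger_gap: 11.9
[596.88231577 -24.14887442 122.37658876] [-3.14157454e+00  2.34237636e-04  3.03087102e+00] [ 1.63155248e-04  1.67214106e-01 -2.97554912e-01] [-0.01402045  0.03728203 -0.04086718]
```

View pics/wrist3.png

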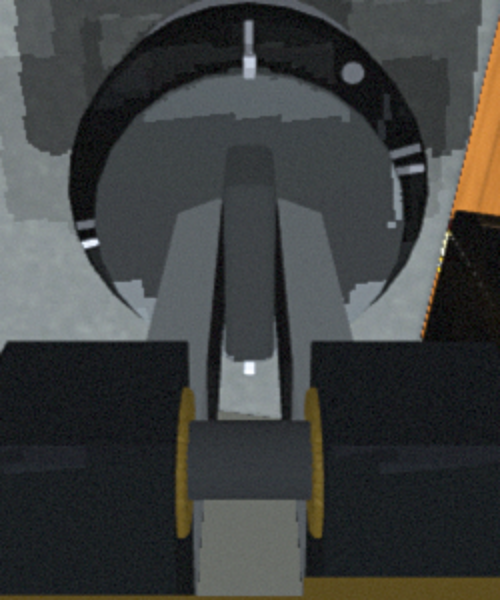

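Lid hovers over the mouth, its pointer in line with the insert bar (x≈249 in the crop for both). Lowering.

```bash
python3 -m jog '[[0,0,0.3,0,0,0,0],[0,0,0.3,0,0,0,0],[0,0,0,0,0,0,0]]'; python3 -m jog '[[0,0,0.3,0,0,0,0],[0,0,0.3,0,0,0,0],[0,0,0,0,0,0,0]]'
```

```text
clock: 6.85
eef_pos: [596.7, -24.1, 115.7]
eef_rot: [-3.142, -0.001, 3.031]
wrist_force: [0.9, 0.2, -1.1]
finger_gap: 11.7
clock: 7.15
eef_pos: [596.6, -24.1, 109.7]
eef_rot: [-3.142, -0.001, 3.031]
wrist_force: [-0.1, 0.3, -1.4]
finger_gap: 11.7
```

```bash
python3 -m jog '[[0,0,0.2,0,0,0,0],[0,0,0,0,0,0,0]]'; python3 -m jog '[[0,0,0.1,0,0,0,0],[0,0,0,0,0,0,0]]'; python3 -m jog '[[0,0,0.1,0,0,0,0],[0,0,0,0,0,0,0]]'
```

```text
clock: 7.35
eef_pos: [596.8, -24.1, 108.1]
eef_rot: [-3.142, -0.0, 3.031]
wrist_force: [-0.5, 0.2, -0.2]
finger_gap: 11.8
clock: 7.55
eef_pos: [597.0, -24.1, 107.7]
eef_rot: [-3.142, 0.001, 3.031]
wrist_force: [-1.4, -1.0, 3.4]
finger_gap: 11.6
clock: 7.75
eef_pos: [597.1, -24.2, 107.6]
eef_rot: [-3.142, 0.001, 3.031]
wrist_force: [-6.5, -0.6, 13.5]
finger_gap: 11.8
```

Seated: TCP z stopped at 107.6, which is 62 mm above where I grasped it. Relieve the push a little and twist in steps.

```bash
python3 -m jog '[[0,0,-0.06,0,0,0,0],[0,0,0,0,0,0.06,0],[0,0,0,0,0,0.06,0],[0,0,0,0,0,0.06,0],[0,0,0,0,0,0,0]]' 55; python3 - <<'E'
from h import *
s=monitor.read_state();print(s["eef_pos"],s["eef_rot"],s["wrist_force"],s["moment"])
E
```

```text
clock: 8.25
eef_pos: [597.3, -24.3, 107.7]
eef_rot: [-3.142, 0.002, 2.849]
wrist_force: [-1.4, -1.7, 6.2]
finger_gap: 11.6
[597.27701478 -24.3297265  107.6511154 ] [-3.14155401e+00  1.52279272e-03  2.84867316e+00] [-1.40073534 -1.69356952  6.24383963] [-0.26404162  0.26552327 -0.05444286]
```

```bash
python3 -m jog '[[0,0,0,0,0,0.06,0],[0,0,0,0,0,0.06,0],[0,0,0,0,0,0.06,0],[0,0,0,0,0,0.06,0],[0,0,0,0,0,0.06,0],[0,0,0,0,0,0.06,0],[0,0,0,0,0,0.06,0],[0,0,0,0,0,0,0]]'; python3 -m jog '[[0,0,0,0,0,0.05,0],[0,0,0,0,0,0,0]]'; python3 - <<'E'
from h import *
s=monitor.read_state();print(s["eef_pos"],s["eef_rot"],s["wrist_force"],s["moment"])
for n in ["wrist","top"]:
    s=monitor.read_state();c=vision.camera(n);im=c["color"]
    cv2.imwrite(f"pics/{n}4.png",im)
    if n=="wrist":np.savez("w4.npz",T=wristT(s,c))
    im=im[180:480,200:450] if n=="wrist" else im[140:230,170:300]
    cv2.imwrite(f"pics/{n}4z.png",cv2.resize(im,None,fx=2 if n=="wrist" else 5,fy=2 if n=="wrist" else 5,interpolation=cv2.INTER_CUBIC))
E
```

```text
clock: 9.05
eef_pos: [597.3, -24.3, 107.6]
eef_rot: [3.141, 0.001, 2.429]
wrist_force: [-1.4, -1.7, 6.5]
finger_gap: 11.7
clock: 9.25
eef_pos: [597.3, -24.3, 107.6]
eef_rot: [3.141, 0.001, 2.379]
wrist_force: [-1.0, -0.5, 5.7]
finger_gap: 11.5
[597.25829416 -24.34798305 107.64771097] [3.14099897e+00 1.33647243e-03 2.37924113e+00] [-1.03770758 -0.53608908  5.66228542] [-0.25751088  0.27136605  0.07508242]
```

View pics/wrist4z.png

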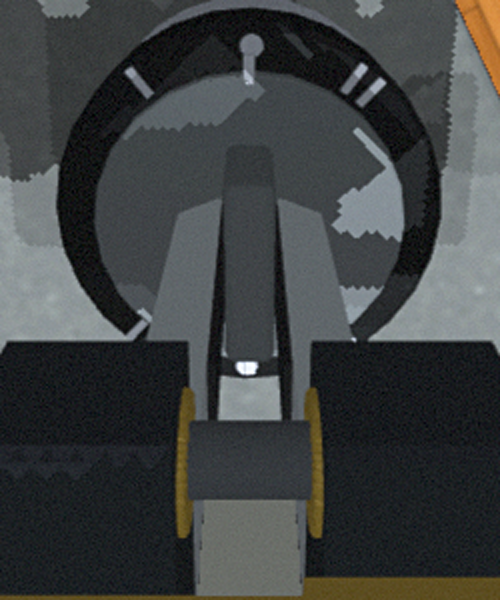

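View pics/top4z.png

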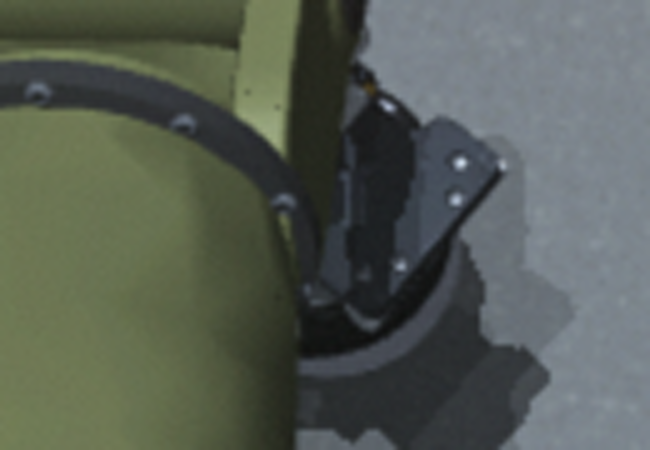

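```bash
python3 - <<'E'
from h import *
a=cv2.imread("pics/wrist4.png");cv2.imwrite("pics/w4zz.png",cv2.resize(a[192:232,290:360],None,fx=10,fy=10,interpolation=cv2.INTER_CUBIC))
cv2.imwrite("pics/w4zb.png",cv2.resize(a[350:375,300:345],None,fx=12,fy=12,interpolation=cv2.INTER_CUBIC))
E
```

```text
(no output)
```

View pics/w4zz.png

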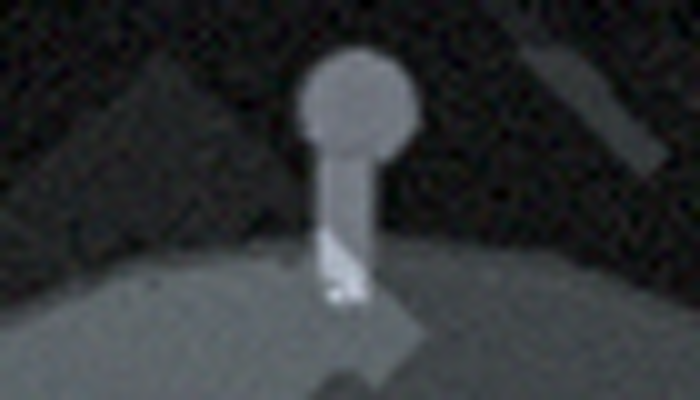

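View pics/w4zb.png

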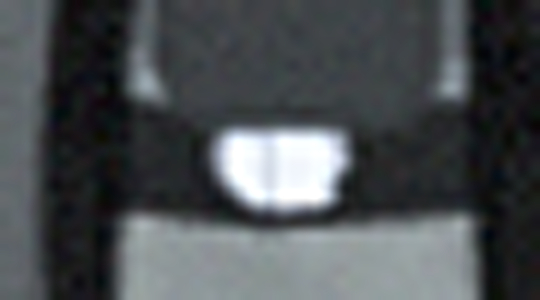

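```bash
python3 - <<'E'
from h import *
c=vision.camera("wrist");T=np.load("w4.npz")["T"]
p=lambda X,Y,z:ray(c,290+(X+.5)/10-.5,192+(Y+.5)/10-.5,z,T)[:2]
q=lambda X,Y,z:ray(c,300+(X+.5)/12-.5,350+(Y+.5)/12-.5,z,T)[:2]
d=p(358,105,78);d2=q(258,168,78);P=p(346,240,82);P2=q(290,168,84)
print(d,d2,P,P2)
an=lambda a:np.arctan2(a[1],a[0])
m=(d+d2)/2;print(m,an(d-d2),an(d-m),an(P-P2))
for ctr in([597.26,-24.35],[598.3,-25]): print(an(d-ctr),an(P-ctr))
print(monitor.read_state()["eef_rot"])
E
```

```text
[562.74951993   8.1423477 ] [630.83954049 -60.35020987] [566.83610932   3.37341983] [628.93262487 -56.33994795]
[596.79453021 -26.10393108] 2.3532472926721884 2.3532472926721892 2.375756480538194
2.3863054941108146 2.402603031298135
2.391236672613368 2.4077965301058244
[3.14093216e+00 1.38451037e-03 2.38081088e+00]
```

All estimates say about 0.015 rad remains.

```bash
python3 -m jog '[[0,0,0,0,0,0.016,0],[0,0,0,0,0,0,0],[0,0,0,0,0,0,0]]'; python3 - <<'E'
from h import *
s=monitor.read_state();print(s["eef_pos"],s["eef_rot"],s["wrist_force"],s["moment"])
c=vision.camera("wrist");a=c["color"];cv2.imwrite("pics/w5.png",np.vstack([cv2.resize(a[192:232,290:360],None,fx=8,fy=8,interpolation=cv2.INTER_CUBIC),cv2.resize(a[345:375,290:360],None,fx=8,fy=8,interpolation=cv2.INTER_CUBIC)]))
c=vision.camera("side");cv2.imwrite("pics/s5.png",c["color"])
E
```

```text
clock: 9.7
eef_pos: [597.3, -24.3, 107.6]
eef_rot: [3.141, 0.001, 2.365]
wrist_force: [-0.7, -1.7, 5.8]
finger_gap: 11.8
[597.26918797 -24.330898   107.64258173] [3.1410087e+00 1.3598206e-03 2.3649814e+00] [-0.66843189 -1.71396656  5.84079746] [-0.32363263  0.27437982  0.14843376]
```

View pics/w5.png

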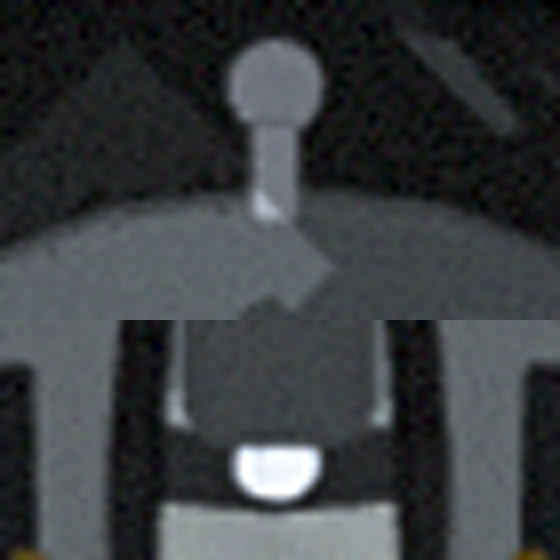

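View pics/s5.png

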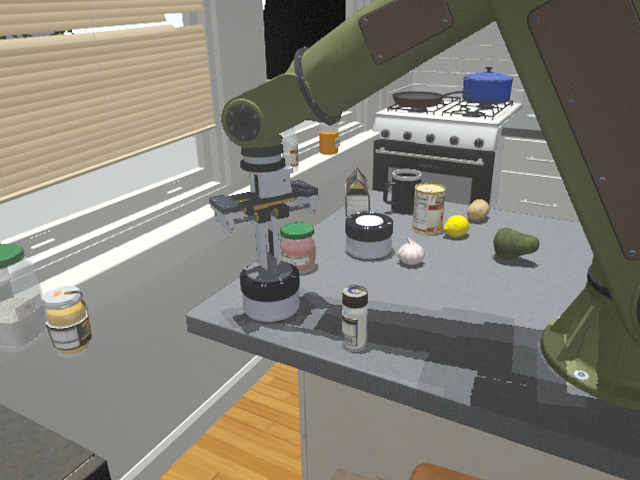

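The front pointer (crop x≈275) now lines up with the dot (≈276). The rear pointer and dot coincide at x≈278. The side view shows the lid down and everything else in place.

```bash
python3 -c "
from cell import order;print(order.sign_off())"
```

```text
the job is handed in; nothing more can be done
None
```

I fitted the lid into the open base (the one farther from the robot), seated it fully, and twisted it clockwise to the pulse dots. I then handed the job in at about 9.8 s with the lid still gripped at 55 N.

- **Seating:** the tool came to rest at z = 107.6 mm, 62 mm above its height when I gripped the lid on the worktop. About 6 N of downward push remained.
- **Twist:** the tool turned 0.666 rad from its angle on insertion. In the last wrist picture both pointers line up with the pulse dots to within a pixel. There was no click and the lid is well short of the catch. The measured torque on the tool about the vertical rose by about 0.2 N m during the twist. That includes friction as well as the spring.
- **Other things:** the last side view shows the cap, jam jar, garlic and spice jar where they started. The top camera could not confirm the lid, because the arm blocked its view of the base.
- **Disagreement:** the top and wrist cameras differed by about 2 mm in x for both the lid and the base. I lined the lid up by the difference between the two, and it went in without resistance.

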